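# Set the exposure console and start it

## Task

Push the big pointer selector on the exposure console clockwise with a fingertip, click by click and never pinching it, to the fourth setting after off (the fourth dot of its scale), without running past it. Then press the start button (the larger of the two round buttons) fully down and let it come back up. Nothing is to be grasped or lifted; leave the other controls and the things lying about as they are.

Things in the scene. Friction and masses are not known exactly. Their poses are not given: they have to be found in the camera images.
- console: Flat-topped grey control box, 220 (x) x 400 (y) x 60 mm high, fixed. Origin at the centre of its underside; x from its front (robot) side to its back, y to its left, z up. In its frame the selector axis is at (0, 80), start (-45, -60), stop (-45, -145), mode knob (50, -125) mm. Round the selector, 60 mm out, seven flat marks: a bar at off (console +y), then six dots growing clockwise.
- selector (a joint): Angle of the big selector in rad, clockwise from above: 0 = off (stop; pointing to console +y), then a sprung click every 30 degrees: settings 1 to 6 at 0.524, 1.047, 1.571, 2.094, 2.618, 3.142 (stop). Pushed past half-way between two settings it snaps on by itself into the next. It takes up to 0.12 Nm (4 N at 30 mm from the axis). It starts in off, setting 1 or 2.
- selector_axis (a point): On the selector's axis at the top of its handle, 40 mm above the console's top plate. The handle is an upright blade 14 mm thick over its side pads (8 mm at the top), reaching 47 mm from the axis at the pointer end, 23 mm at the tail. Below it a hub of 22 mm radius reaches 12 mm above the plate, on a 3 mm high ring of 30 mm radius: a fingertip 15 to 20 mm above the plate passes over both.
- selector_tip (a point): Top of the pointer end of the selector's handle, 47 mm from the axis, 40 mm above the top plate; from selector_axis to here is where the selector points (a white line on top shows it).
- pad_following: Rubber pad on the flank of the handle that faces anticlockwise (the flank to push for turning clockwise). Its face is 7 mm from the handle's mid-plane, from 19 mm behind the axis to 43 mm along the pointer, 14 to 37 mm above the top plate. Origin on the selector's axis, 4 mm above the top plate; y axis along the pointer.
- pad_leading: The same pad on the opposite, clockwise-facing flank. Touching both pads at once counts as pinching.
- start (a joint): Travel of the start button in m: 0 up, 0.006 fully down (5 N; sprung back).
- start_top (a point): Centre of the top of the start button, a round grey button of 18 mm radius, the larger of the two; pressed straight down. Top height when up: the point's.
- stop (a joint): Travel of the stop button (round, 11 mm radius, to the right of start): leave alone.
- mode_tip (a point): Top of the pointer end of the small mode knob (30 mm long handle, 44 mm high over the plate): leave alone.
- tape: Roll of tape lying on the console, 54 mm diameter, 24 mm high, near console (65, -35) mm. Origin at the centre of its underside. Leave it.
- marker_a: Marker pen, 120 mm long, 15 mm thick, lying on the console along its front edge, x along the pen, origin under its middle. Leave it.
- cup: Blue cup, 68 mm wide with a handle, 60 mm high, on the table to the left of the console. Leave it.
- ink_jar: Ink jar, 72 mm wide, 75 mm high, on the table to the right of the console. Leave it.
- marker_b: Marker pen, 120 mm long, 15 mm thick, on the table to the right, nearer the robot. Leave it.
- ink_knife: Ink spatula, 260 mm long, lying on the table to the left. Leave it.

How it is judged:
By the outcome, as a careful person would: the job done as asked, in the order asked, and still so for the second after the job is handed in, with the robot touching nothing.
It also fails if it takes over 58 s, if anything falls off the work surface, if the arm or the gripper's body presses on something with over 40 N, if the wrist force passes 120 N, or if a joint passes its speed limit or range.

## Robot

A 6-joint arm with a two-finger parallel gripper is mounted at the origin on the work surface. World frame = base frame: x ahead of the robot, y to its left, z up, the work surface at z = 0. Lengths are in m, angles in rad, forces in N, time in s.
With the tool pointing down it reaches from about 0.35 to 0.775 m from the base axis. Payload 5.5 kg.
Tool frame: the origin (TCP) lies between the finger pads; the fingertips stand 17 mm ahead of it and the grasp point (between the pads) lies 2 mm behind it (env.finger_overhang is the distance from the TCP to the fingertips, in m); z points along the fingers, y is the line along which they close (so a half turn about z gives the same grasp; the last joint's range is limited). The gripper opens to 85 mm and grips with 20 to 120 N. Pads are 22 mm wide; open, the fingers measure 114 mm over their backs; the gripper's body (76 mm by 85 mm) begins 54 mm behind the grasp point. The pads swing forward as they close: fully open they stand 13 mm farther back than shut.
Start: joints at [-1.266, 0.313, 0.046, 1.304, 0, 1.431], TCP at [0.247, -0.519, 0.248] pointing down, gripper open.
Joint ranges: [-2.76, 2.76], [-0.86, 1.69], [-1.03, 1.26], [-2.2, 2.34], [-1.47, 1.5], [-3.14, 3.14]. Speed limits (rad/s): [2.57, 2.57, 3.14, 3.14, 3.14, 3.14].

## Interface

Orientations are given as a unit quaternion [w, x, y, z].
In Python, from workcell import env gives the robot as it stands. The module is installed in compiled form; this text tells all that it offers.
- The arm moves only by the shell command python3 -m pendant 'ROWS' [FORCE]. ROWS is JSON, a list of rows, each a list of 5 numbers: the gripper's target within -1 to 1 (fully open at 1, half-way at 0, shut at -1), then the shift along the tool's x, y, z in m, then the turn about the tool's z in rad. A call has 1 to 8 rows; each row shifts and turns the commanded pose from where the row before left it, along the tool's axes as they then stand; what a row does not reach is not made up. A row lasts 1/8 s, in which the tool goes at most 62.5 mm and 10.7 degrees, less where a joint would pass 70% of its speed; a pose out of reach is approached as far as the arm can. A call with a gripper value outside its range is refused whole. The fingers move at their own pace and stop on an object; FORCE is the grip in N (left out, the last holds). Time passes only in rows, so rows that do not move let the fingers close. It gives the time, the measured TCP pose, the force, the opening and the grip force at its end, in the units of the state.
- env.get_state(): the state, without advancing time (a new reading comes with each control period).
- env.read_camera(name): name is "scene" or "top" or "wrist"; returns the picture (480x640x3 uint8, red, green, blue); there is no depth.
- env.calibration(name): a dict with "K" (3x3 intrinsics, pixels), "distortion" ([k1, k2, p1, p2, k3] as OpenCV has them; the pictures are not rectified), "T" (4x4, takes a point from camera to world coordinates); the wrist camera has in their place "tool_from_camera" (4x4, takes a point from camera to tool coordinates, whose origin is the TCP and whose axes are the flange's). Camera axes: x right, y down, z forward; pixel columns grow to the right and rows downward; lengths in m; the calibration is good to about 2 mm. A picture is of the moment at which its call begins: read the wrist's pose just before it. calibration takes no time and is no camera call.
- env.hand_in(): hands the job in; it is judged then, once.
Trained networks look in the newest picture that a camera, given by its name, has taken for a name from the list of things; names that differ only in an ending like _2 or _b are one class to them, and where a whole thing is asked for, a point or a joint stands for the part that bears it (a point fixed in the world has none). Each returns a list of dicts, best first, with "score" (0 to 1); they miss things now and then, are a little off and sometimes report something else, mostly with a low value. They report only what shows in the picture. A call takes as long as a camera call.
- env.recognise(camera, label): "centre" ([column, row] in pixels, amid what is visible of it).
The state is a dict: "clock": time; "joint_pos": joint angles; "qvel": joint speeds; "tau": joint torques, N m; "tcp_pos": TCP position; "orientation": TCP orientation; "wrist_force": force on the tool from outside, world axes, zero at the start; "ft_torque": the same for the moment, N m; "finger_gap": finger opening in m; "grip_force": force on a finger pad.
Only numpy, scipy, OpenCV 4.12 (cv2) and the standard library are available. Lean on these libraries where they do the work, as an engineer would, in place of code of your own. Each camera call takes 0.05 s, during which the arm holds its last target. There are 200 camera calls.

## Working session

There is one attempt and no reset: what is moved stays moved. The work goes in short steps, Python scripts to look and compute and a shell command to move; the robot and the scene stay as the last step left them, time stands still between calls to the robot, and variables do not carry over. Pictures are saved under pics/ and viewed, at most 10 in all, crops included, and the job is handed in when it is done.

```bash
mkdir -p pics
cat > h.py <<'E'
from workcell import env
import numpy as np, cv2
def ray(cam,px,z,st=None):
    c=env.calibration(cam)
    if 'T' in c: T=np.array(c['T'])
    else:
        from scipy.spatial.transform import Rotation as R
        q=st['orientation'];M=np.eye(4);M[:3,:3]=R.from_quat([q[1],q[2],q[3],q[0]]).as_matrix();M[:3,3]=st['tcp_pos']
        T=M@np.array(c['tool_from_camera'])
    u=cv2.undistortPoints(np.array([[px]],float),np.array(c['K']),np.array(c['distortion']))[0,0]
    d=T[:3,:3]@np.array([u[0],u[1],1]);o=T[:3,3]
    return o+d*(z-o[2])/d[2]
E
python3 - <<'E'
from h import *
np.set_printoptions(precision=4,suppress=True)
s=env.get_state();print(s['clock'],s['tcp_pos'],s['orientation'],s['finger_gap'],env.finger_overhang)
for c in('scene','top'):
    im=env.read_camera(c);cv2.imwrite(f'pics/{c}.png',im[:,:,::-1])
    for l,z in(('console',.06),('selector_axis',.1),('selector_tip',.1),('start_top',.07),('start',.07),('stop',.07),('mode_tip',.104),('tape',.084)):
        for r in env.recognise(c,l)[:2]: print(c,l,np.round(r['centre'],1),round(r['score'],2),ray(c,r['centre'],z))
E
```

```text
0.0 [ 0.2472 -0.5186  0.2474] [-0.0009  0.9754  0.2206 -0.0001] 0.08519648923967776 0.017
scene console [301.7 258.2] 0.81 [0.6158 0.0409 0.06  ]
scene console [283.8 228.4] 0.3 [ 0.5642 -0.068   0.06  ]
scene selector_axis [328.2 254.3] 0.83 [0.5875 0.1083 0.1   ]
scene selector_tip [325.  251.5] 0.81 [0.5852 0.0959 0.1   ]
scene start_top [248.7 172.8] 0.64 [ 0.4634 -0.3002  0.07  ]
scene start_top [274.1 254. ] 0.58 [ 0.657  -0.0203  0.07  ]
scene stop [324.1 252.6] 0.61 [0.5697 0.0807 0.07  ]
scene stop [302. 255.] 0.27 [0.613 0.04  0.07 ]
scene mode_tip [255. 216.] 0.63 [ 0.6081 -0.1324  0.104 ]
scene mode_tip [249.4 239.6] 0.41 [ 0.681  -0.0842  0.104 ]
scene tape [277.2 258.6] 0.68 [0.6718 0.0051 0.084 ]
scene tape [283.3 227.2] 0.53 [ 0.5776 -0.0565  0.084 ]
top console [327.8 217.1] 0.83 [0.5856 0.006  0.06  ]
top console [293.1 224.2] 0.32 [0.5696 0.0907 0.06  ]
top selector_axis [297.2 222. ] 0.58 [0.5684 0.0782 0.1   ]
top selector_tip [297.1 220.6] 0.84 [0.5717 0.0784 0.1   ]
top start_top [326.1 214.9] 0.67 [0.5894 0.01   0.07  ]
top start [357.8 221.3] 0.68 [ 0.5723 -0.066   0.07  ]
top tape [328.2 183. ] 0.8 [0.6647 0.0037 0.084 ]
```

Run:
```python
import cv2
im=cv2.imread('pics/top.png');cv2.imwrite('pics/topc.png',cv2.resize(im[130:280,220:420],(800,600),interpolation=cv2.INTER_CUBIC))
```

```text
(no output)
```

View pics/topc.png

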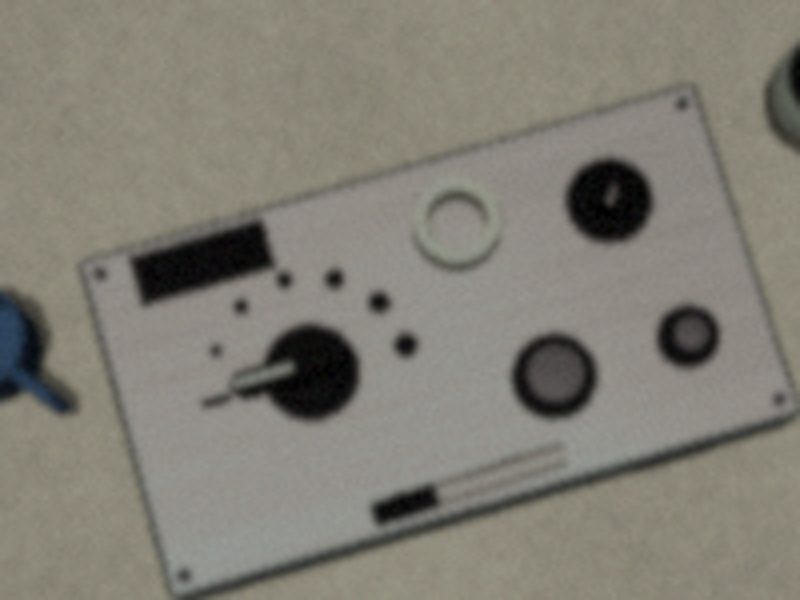

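View pics/scene.png

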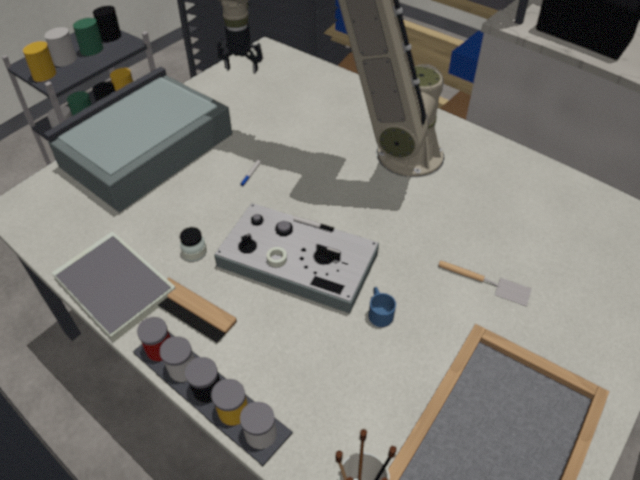

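The top crop shows the selector hub at about (298,223) in full-image pixels, pointing at the off bar (274,230). Start is the larger button, at about (359,224). The scene view confirms the layout: pen at the front edge, tape behind, cup to the left. Next I fit the console pose.

Run:
```python
from h import *
np.set_printoptions(precision=4,suppress=True)
L=[((80,262),(.11,.2),.06),((692,85),(.11,-.2),.06),((798,405),(-.11,-.2),.06),((172,598),(-.11,.2),.06),
((312,372),(0,.08),.066),((554,374),(-.045,-.06),.07),((688,335),(-.045,-.145),.07)]
off=lambda k:(0+.06*np.sin(k*np.pi/6),.08+.06*np.cos(k*np.pi/6))
for k,p in enumerate([(215,402),(215,350),(240,306),(285,280),(335,279),(378,302),(405,345)]): L.append((p,off(k),.06))
W=np.array([ray('top',(p[0]/4+220-.375,p[1]/4+130-.375),z)[:2] for p,_,z in L]);C=np.array([c for _,c,_ in L])
a=C-C.mean(0);b=W-W.mean(0);th=np.arctan2((a[:,0]*b[:,1]-a[:,1]*b[:,0]).sum(),(a*b).sum())
R=np.array([[np.cos(th),-np.sin(th)],[np.sin(th),np.cos(th)]]);t=W.mean(0)-R@C.mean(0)
print('yaw',np.degrees(th),'t',t);print('res mm',1000*(W-C@R.T-t))
A=R@[0,.08]+t;print('axis',A,'start',R@[-.045,-.06]+t)
print('tip px line',ray('top',(290/4+219.6,366/4+129.6),.1),ray('top',(235/4+219.6,381/4+129.6),.1))
```

```text
yaw 15.74810734748991 t [0.5946 0.0033]
res mm [[-1.8558 -4.0161]
 [-5.358   1.3339]
 [ 4.8313  4.585 ]
 [ 3.4147 -1.1853]
 [-0.5123 -1.0658]
 [ 0.3286 -0.0256]
 [-0.3919  0.3979]
 [-0.655   0.6774]
 [ 0.3201  0.2077]
 [ 0.2416  0.0168]
 [ 0.0643 -0.9587]
 [-0.2874 -0.5618]
 [ 0.0649  0.3941]
 [-0.2051  0.2006]]
axis [0.5729 0.0803] start [ 0.5675 -0.0666]
tip px line [0.5708 0.0901 0.1   ] [0.5625 0.1224 0.1   ]
```

```bash
R='';python3 -m pendant '[[-1,0,0,0,-0.18],[-1,0,0,0,-0.18],[-1,0,0,0,-0.18],[-1,0,0,0,-0.18],[-1,0,0,0,-0.18],[-1,0,0,0,-0.18],[-1,0,0,0,-0.18],[-1,0,0,0,-0.18]]'
python3 -m pendant '[[-1,0,0,0,-0.18],[-1,0,0,0,-0.18],[-1,0,0,0,-0.18],[-1,0,0,0,-0.18],[-1,0,0,0,-0.18],[-1,0,0,0,-0.18],[-1,0,0,0,-0.18],[-1,0,0,0,-0.091]]'
python3 -c "
from h import *
from scipy.spatial.transform import Rotation as R
s=env.get_state();q=s['orientation'];M=R.from_quat([q[1],q[2],q[3],q[0]]).as_matrix()
print(np.degrees(np.arctan2(M[1,0],M[0,0])),s['tcp_pos'],s['joint_pos'],M.T@(np.array([.527,.0964,.247])-s['tcp_pos']))"
```

```text
clock: 1.9
tcp_pos: [0.2474, -0.5191, 0.2483]
orientation: [0.0, 0.585, 0.811, -0.0]
wrist_force: [-0.2, 0.4, 0.1]
finger_gap: 0.0001
grip_force: 0.0
clock: 2.9
tcp_pos: [0.2474, -0.5191, 0.2483]
orientation: [0.0, -0.049, 0.999, -0.0]
wrist_force: [0.4, -0.4, -0.5]
finger_gap: 0.0
grip_force: 0.0
-174.38822732818286 [ 0.24742256 -0.51909854  0.24832806] [-1.26559248e+00  3.13196022e-01  4.61063796e-02  1.30358558e+00
  1.91653066e-05 -1.36353639e+00] [-0.33842545  0.58520966  0.0012758 ]
```

```bash
python3 -m pendant '[[-1,-0.028,0.0488,0,0],[-1,-0.028,0.0488,0,0],[-1,-0.028,0.0488,0,0],[-1,-0.028,0.0488,0,0],[-1,-0.028,0.0488,0,0],[-1,-0.028,0.0488,0,0],[-1,-0.028,0.0488,0,0],[-1,-0.028,0.0488,0,0]]'
python3 -m pendant '[[-1,-0.0285,0.0488,0,0],[-1,-0.0285,0.0488,0,0],[-1,-0.0285,0.0488,0,0],[-1,-0.0285,0.0488,0,0],[-1,0,0,0,-0.177],[-1,0,0,0.05,0],[-1,0,0,0,0]]'
cat > st.py <<'E'
from h import *
from scipy.spatial.transform import Rotation as R
import sys
np.set_printoptions(precision=4,suppress=True)
s=env.get_state();q=s['orientation'];M=R.from_quat([q[1],q[2],q[3],q[0]]).as_matrix()
print(s['clock'],'phi',np.degrees(np.arctan2(M[1,0],M[0,0])),s['tcp_pos'],s['wrist_force'])
if len(sys.argv)>3: print('shift',M.T@(np.array([float(v) for v in sys.argv[1:4]])-s['tcp_pos']))
print('axis in tool mm',1000*(M.T@(np.array([.573,.0803,.1])-s['tcp_pos'])))
E
python3 st.py .527 .0964 .12
python3 - <<'E'
from h import *
s=env.get_state();im=env.read_camera('wrist');cv2.imwrite('pics/w1.png',im[:,:,::-1])
for l,z in(('selector_axis',.1),('selector_tip',.1),('start_top',.07)):
    for r in env.recognise('wrist',l)[:2]: print(l,r['centre'],r['score'],ray('wrist',r['centre'],z,s))
E
```

```text
clock: 3.9
tcp_pos: [0.4343, -0.1077, 0.2486]
orientation: [0.001, -0.047, 0.999, -0.0]
wrist_force: [0.4, -0.8, 0.2]
finger_gap: -0.0002
grip_force: 0.0
clock: 4.78
tcp_pos: [0.5258, 0.0959, 0.1949]
orientation: [-0.004, -0.135, 0.991, 0.0]
wrist_force: [-0.8, -1.1, 0.2]
finger_gap: 0.0004
grip_force: 0.0
4.775 phi -164.43730136611114 [0.5258 0.0959 0.1949] [-0.7751 -1.1011  0.2006]
shift [-0.0019  0.      0.0749]
axis in tool mm [-42.0185 -27.8594  94.5659]
selector_axis [284.8, 286.8] 0.95 [0.55536835 0.07912077 0.1       ]
selector_tip [286.8, 289.6] 0.58 [0.55710862 0.08101502 0.1       ]
selector_tip [488.4, 345.3] 0.32 [0.56184258 0.2408579  0.1       ]
start_top [103.3, 243.1] 0.78 [ 0.57200373 -0.06696022  0.07      ]
start_top [285.9, 290.5] 0.53 [0.57257052 0.08141564 0.07      ]
```

View pics/w1.png

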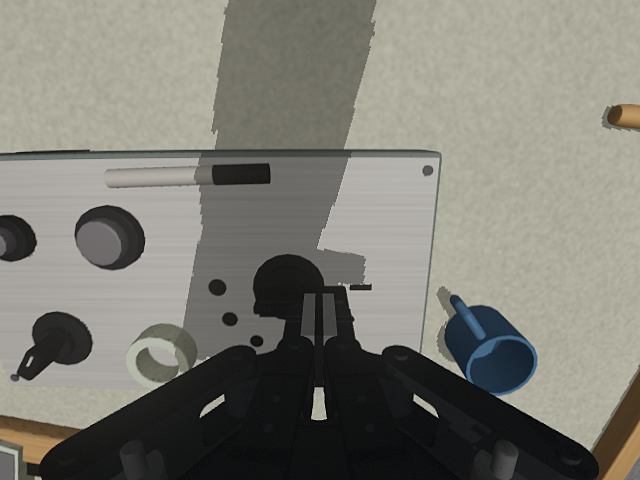

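The wrist view agrees with the fit: hub at about (289,285), off bar at (360,287), start at (107,240). The fingers hang on the robot side of the handle, so I descend there.

```bash
python3 -m pendant '[[-1,0,0,0.05,0],[-1,0,0,0.0505,0],[-1,0,0,0,0],[-1,-0.01,0,0,0],[-1,-0.006,0,0,0],[-1,0,0,0,0]]'; python3 st.py
python3 -m pendant '[[-1,-0.004,0,0,0],[-1,0,0,0,0]]'; python3 st.py
python3 -m pendant '[[-1,-0.004,0,0,0],[-1,0,0,0,0]]'; python3 st.py
```

```text
clock: 5.72
tcp_pos: [0.5464, 0.1002, 0.0997]
orientation: [0.002, -0.135, 0.991, -0.0]
wrist_force: [-0.6, 1.1, 0.3]
finger_gap: -0.0001
grip_force: 0.0
5.725 phi -164.45340293309826 [0.5464 0.1002 0.0997] [-0.5758  1.1367  0.3012]
axis in tool mm [-20.2986 -26.2761  -0.2333]
clock: 5.98
tcp_pos: [0.5485, 0.1011, 0.098]
orientation: [0.0, -0.135, 0.991, -0.0]
wrist_force: [0.4, -0.1, 0.2]
finger_gap: 0.0001
grip_force: 0.0
5.975 phi -164.45648171109383 [0.5485 0.1011 0.098 ] [ 0.4226 -0.1001  0.2051]
axis in tool mm [-18.0732 -26.6281  -1.946 ]
clock: 6.22
tcp_pos: [0.5506, 0.1021, 0.0975]
orientation: [-0.001, -0.135, 0.991, -0.0]
wrist_force: [-5.7, -1.2, 3.3]
finger_gap: 0.0
grip_force: 2.6
6.225 phi -164.45561153442858 [0.5506 0.1021 0.0975] [-5.6843 -1.2111  3.2627]
axis in tool mm [-15.787  -26.9883  -2.5908]
```

```bash
python3 -m pendant '[[-1,-0.0025,0.0013,0.001,0.0873],[-1,-0.0025,0.0012,0.001,0.0873],[-1,-0.0025,0.0012,0,0.0873],[-1,0,0,0,0]]'; python3 st.py
python3 -m pendant '[[-1,-0.0025,0.0012,0,0.0873],[-1,0,0,0,0]]'; python3 st.py
```

```text
clock: 6.72
tcp_pos: [0.5589, 0.1071, 0.0957]
orientation: [0.0, -0.005, 1.0, -0.0]
wrist_force: [-0.5, 0.2, -0.1]
finger_gap: 0.0003
grip_force: 0.0
6.725 phi -179.41104661261716 [0.5589 0.1071 0.0957] [-0.4836  0.1967 -0.0637]
axis in tool mm [-13.8145 -26.9794  -4.3302]
clock: 6.98
tcp_pos: [0.5605, 0.1082, 0.0955]
orientation: [-0.001, 0.038, 0.999, -0.0]
wrist_force: [-3.2, -0.7, 0.7]
finger_gap: -0.0001
grip_force: 1.2
6.975 phi 175.65644902962708 [0.5605 0.1082 0.0955] [-3.1946 -0.7276  0.7018]
axis in tool mm [-14.6005 -26.9098  -4.467 ]
```

```bash
python3 -m pendant '[[-1,0.004,0,0.001,0],[-1,-0.005,0.0025,0,0.173],[-1,0,0,0,0]]'; python3 st.py
python3 - <<'E'
from h import *
im=env.read_camera('top');cv2.imwrite('pics/t2.png',cv2.resize(im[170:270,240:373,::-1],(798,600),interpolation=cv2.INTER_CUBIC))
E
```

```text
clock: 7.35
tcp_pos: [0.5619, 0.1108, 0.0946]
orientation: [-0.0, 0.124, 0.992, -0.0]
wrist_force: [-2.2, -0.2, 1.4]
finger_gap: -0.0002
grip_force: 1.0
7.35 phi 165.78929312159534 [0.5619 0.1108 0.0946] [-2.2232 -0.2037  1.3927]
axis in tool mm [-18.2403 -26.8054  -5.3854]
```

View pics/t2.png

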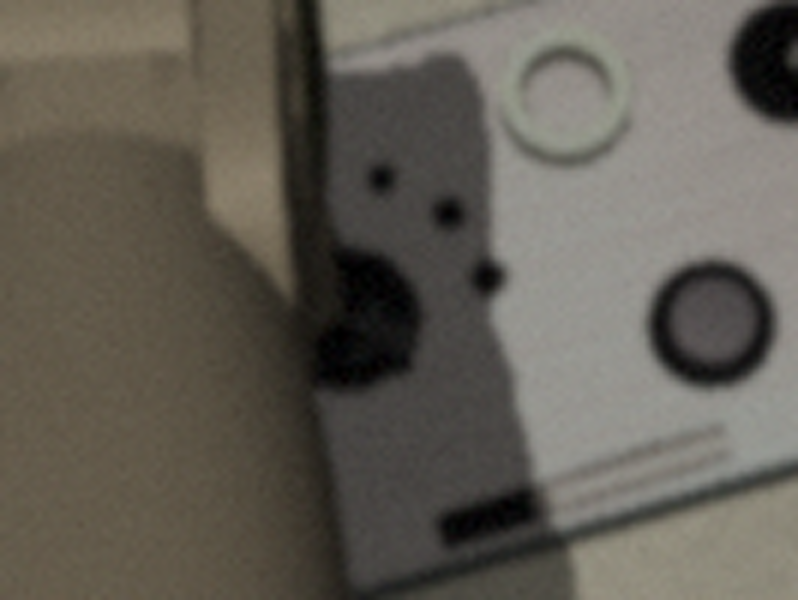

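The arm hides the handle here; dots 4 to 6 are visible at (380,180), (448,213) and (487,277). A light contact with the tool aligned at 30° is consistent with setting 1. On to the next click.

```bash
python3 -m pendant '[[-1,-0.0025,0.0014,0,0.0873],[-1,-0.0025,0.0014,0,0.0873],[-1,0,0,0,0]]'; python3 st.py; python3 -m pendant '[[-1,-0.0025,0.0014,0,0.0873],[-1,0,0,0,0]]'; python3 st.py
```

```text
clock: 7.78
tcp_pos: [0.5669, 0.1122, 0.0946]
orientation: [-0.001, 0.209, 0.978, 0.0]
wrist_force: [-4.2, -0.4, 1.1]
finger_gap: -0.0001
grip_force: 2.0
7.775 phi 155.83475924751116 [0.5669 0.1122 0.0946] [-4.1991 -0.3837  1.1117]
axis in tool mm [-18.6239 -26.6165  -5.4535]
clock: 8.02
tcp_pos: [0.5717, 0.1122, 0.095]
orientation: [0.001, 0.252, 0.968, 0.0]
wrist_force: [0.1, 0.0, -0.2]
finger_gap: -0.0003
grip_force: 0.0
8.025 phi 150.8218928186777 [0.5717 0.1122 0.095 ] [ 0.0582  0.0136 -0.2479]
axis in tool mm [-16.7145 -27.1501  -4.9845]
```

Second click done (force dropped to zero at 45°).

```bash
python3 -m pendant '[[-1,-0.0015,0.0014,0,0.0873],[-1,-0.0025,0.0014,0,0.0873],[-1,-0.0025,0.0014,0,0.0873],[-1,0,0,0,0]]'; python3 st.py; python3 -m pendant '[[-1,-0.0025,0.0014,0,0.0873],[-1,-0.0025,0.0014,0,0.0873],[-1,0,0,0,0]]'; python3 st.py;  python3 -m pendant '[[-1,-0.0025,0.0014,0,0.0873],[-1,0,0,0,0]]'; python3 st.py
```

```text
clock: 8.52
tcp_pos: [0.5779, 0.1123, 0.0948]
orientation: [-0.0, 0.376, 0.927, 0.0]
wrist_force: [-3.7, 2.4, 2.7]
finger_gap: -0.0002
grip_force: 2.1
8.525 phi 135.8371109309574 [0.5779 0.1123 0.0948] [-3.7162  2.4094  2.7434]
axis in tool mm [-18.758  -26.3993  -5.227 ]
clock: 8.9
tcp_pos: [0.5846, 0.11, 0.0949]
orientation: [0.001, 0.455, 0.89, 0.0]
wrist_force: [-0.2, 0.8, -0.3]
finger_gap: 0.0001
grip_force: 0.0
8.9 phi 125.82081638552107 [0.5846 0.11   0.0949] [-0.176   0.8155 -0.3017]
axis in tool mm [-17.2881 -26.7675  -5.0488]
clock: 9.15
tcp_pos: [0.5872, 0.1086, 0.0949]
orientation: [0.001, 0.494, 0.869, 0.0]
wrist_force: [-0.3, -0.2, -1.2]
finger_gap: 0.0001
grip_force: 0.0
9.15 phi 120.79816791316159 [0.5872 0.1086 0.0949] [-0.3224 -0.1701 -1.1988]
axis in tool mm [-17.0464 -26.733   -5.1145]
```

Run:
```python
from h import *
im=env.read_camera('wrist')[:,:,::-1];a=cv2.resize(im[200:420,180:460],(400,314))
b=cv2.resize(env.read_camera('scene')[235:285,290:365,::-1],(400,267),interpolation=cv2.INTER_CUBIC)
cv2.imwrite('pics/w3.png',np.vstack([a,b]))
```

```text
(no output)
```

View pics/w3.png

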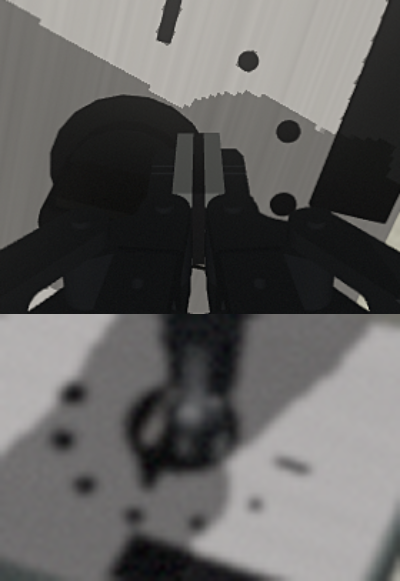

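In the lower (scene) half of the picture the pointer tip at (148,480) points from the hub at (180,425) to the third dot at (133,515), so it is at setting 3. I do the last click in smaller steps.

```bash
python3 -m pendant '[[-1,-0.0015,0.0014,0,0.0873],[-1,-0.002,0.0014,0,0.0873],[-1,-0.0025,0.0014,0,0.0873],[-1,0,0,0,0]]'; python3 st.py; python3 -m pendant '[[-1,-0.0025,0.0014,0,0.0873],[-1,0,0,0,0]]'; python3 st.py
```

```text
clock: 9.75
tcp_pos: [0.5922, 0.106, 0.0947]
orientation: [-0.001, 0.603, 0.797, 0.0]
wrist_force: [-1.7, 2.6, 1.0]
finger_gap: -0.0001
grip_force: 2.0
9.75 phi 105.77656973465966 [0.5922 0.106  0.0947] [-1.664   2.5933  0.9634]
axis in tool mm [-19.5213 -25.5233  -5.2742]
clock: 10.0
tcp_pos: [0.5941, 0.1044, 0.0948]
orientation: [-0.001, 0.637, 0.77, 0.0]
wrist_force: [-2.6, 5.0, 2.1]
finger_gap: -0.0002
grip_force: 2.7
10.0 phi 100.79049017780734 [0.5941 0.1044 0.0948] [-2.551   4.9938  2.1213]
axis in tool mm [-19.6847 -25.2235  -5.2655]
```

```bash
python3 -m pendant '[[-1,-0.0013,0.0007,0,0.0436],[-1,0,0,0,0]]'; python3 st.py
```

```text
clock: 10.25
tcp_pos: [0.5953, 0.1029, 0.0948]
orientation: [-0.0, 0.654, 0.756, 0.0]
wrist_force: [-1.1, 3.4, 0.3]
finger_gap: 0.0001
grip_force: 1.5
10.25 phi 98.29266952830474 [0.5953 0.1029 0.0948] [-1.0982  3.3911  0.27  ]
axis in tool mm [-19.1093 -25.3253  -5.2459]
```

```bash
python3 -m pendant '[[-1,-0.0013,0.0007,0,0.0436],[-1,0,0,0,0]]'; python3 st.py
```

```text
clock: 10.5
tcp_pos: [0.597, 0.1005, 0.0949]
orientation: [0.001, 0.671, 0.741, -0.0]
wrist_force: [-0.5, -1.0, 0.2]
finger_gap: -0.0001
grip_force: 0.0
10.5 phi 95.71182882681971 [0.597  0.1005 0.0949] [-0.547  -1.0338  0.1519]
axis in tool mm [-17.6801 -25.9025  -5.1423]
```

Snapped to 4. I back off, raise, and check.

```bash
python3 -m pendant '[[-1,0.012,0,0,0],[-1,0.012,0,0,0],[-1,0,0,-0.05,0],[-1,0,0,-0.05,0],[-1,0,0,0,0]]'; python3 st.py .5675 -.0666 .15
python3 - <<'E'
from h import *
im=env.read_camera('wrist')[:,:,::-1];a=cv2.resize(im,(480,360))
b=cv2.resize(env.read_camera('scene')[240:280,300:360,::-1],(360,240),interpolation=cv2.INTER_CUBIC)
c=np.zeros((600,480,3),np.uint8);c[:360]=a;c[360:,:360]=b
cv2.imwrite('pics/w4.png',c)
E
```

```text
clock: 11.12
tcp_pos: [0.5969, 0.1261, 0.1998]
orientation: [0.003, 0.671, 0.741, 0.003]
wrist_force: [0.7, -0.4, -0.5]
finger_gap: 0.0002
grip_force: 0.0
11.125 phi 95.69280949854677 [0.5969 0.1261 0.1998] [ 0.7058 -0.4087 -0.4738]
shift [-0.1888 -0.0488  0.0494]
axis in tool mm [-43.1749 -29.2214  99.5109]
```

View pics/w4.png

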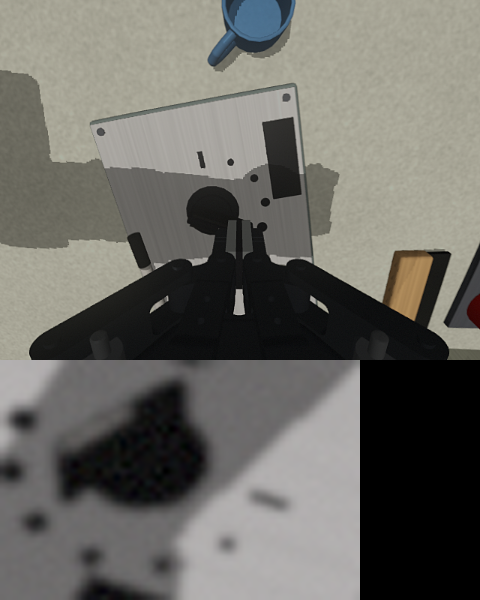

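The pointer direction from the hub agrees with dot 4. I'll confirm it from the top camera once the arm is over start.

```bash
python3 -m pendant '[[-1,-0.0472,-0.0122,0,0],[-1,-0.0472,-0.0122,0,0],[-1,-0.0472,-0.0122,0,0],[-1,-0.0472,-0.0122,0,0],[-1,0,0,0.05,0],[-1,0,0,0.03,0],[-1,0,0,0,0],[-1,0,0,0,0]]'; python3 st.py .568 -.0666 .1
python3 - <<'E'
from h import *
a=cv2.resize(env.read_camera('top')[170:270,240:373,::-1],(532,400),interpolation=cv2.INTER_CUBIC)
s=env.get_state();im=env.read_camera('wrist')[:,:,::-1]
for l,z in(('start_top',.07),('stop',.068)):
    for r in env.recognise('wrist',l)[:2]: print(l,r['centre'],r['score'],ray('wrist',r['centre'],z,s))
b=cv2.resize(im[200:440,160:480],(267,200));c=np.zeros((600,532,3),np.uint8);c[:400]=a;c[400:,:267]=b
cv2.imwrite('pics/t5.png',c)
E
```

```text
clock: 12.22
tcp_pos: [0.5642, -0.0674, 0.1149]
orientation: [-0.0, 0.672, 0.741, -0.0]
wrist_force: [0.2, 0.2, 1.3]
finger_gap: 0.0001
grip_force: 0.0
12.225 phi 95.63374205180253 [ 0.5642 -0.0674  0.1149] [0.2338 0.1722 1.3191]
shift [0.0005 0.0039 0.0149]
axis in tool mm [146.1655  23.3054  14.9415]
start_top [324.6, 277.3] 0.83 [ 0.56787194 -0.06343303  0.07      ]
start_top [396.5, 156.8] 0.7 [0.59635864 0.00391851 0.07      ]
stop [385.1, 7.7] 0.54 [0.58137459 0.06773873 0.068     ]
stop [508.3, 366.3] 0.24 [ 0.68792329 -0.11340509  0.068     ]
```

View pics/t5.png

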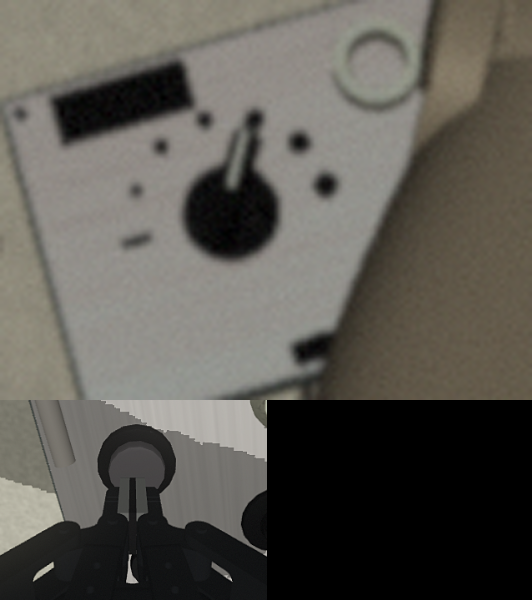

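The selector's white line points at the fourth dot (255,118), so the setting is confirmed. The fingers are over the start button; I press it by feel.

```bash
python3 -m pendant '[[-1,0,0.003,0,0],[-1,0,0,0.01,0],[-1,0,0,0.007,0],[-1,0,0,0,0],[-1,0,0,0,0]]'; python3 -m pendant '[[-1,0,0,0.003,0],[-1,0,0,0,0]]'; python3 -m pendant '[[-1,0,0,0.003,0],[-1,0,0,0,0]]'; python3 st.py
```

```text
clock: 13.05
tcp_pos: [0.5668, -0.0674, 0.0978]
orientation: [-0.0, 0.672, 0.741, -0.0]
wrist_force: [-0.9, 0.0, 1.0]
finger_gap: -0.0003
grip_force: 1.0
clock: 13.3
tcp_pos: [0.567, -0.0675, 0.0949]
orientation: [0.0, 0.672, 0.741, -0.0]
wrist_force: [-1.2, 0.9, 3.0]
finger_gap: -0.0
grip_force: 1.9
clock: 13.55
tcp_pos: [0.567, -0.0675, 0.0929]
orientation: [0.0, 0.672, 0.741, 0.0]
wrist_force: [-3.2, 1.5, 11.0]
finger_gap: -0.0003
grip_force: 5.7
13.55 phi 95.60030077398511 [ 0.567  -0.0675  0.0929] [-3.2488  1.5339 11.0121]
axis in tool mm [146.5016  20.3537  -7.1053]
```

```bash
python3 -m pendant '[[-1,0,0,0.0025,0],[-1,0,0,0,0],[-1,0,0,0,0]]'; python3 -m pendant '[[-1,0,0,-0.005,0],[-1,0,0,-0.03,0],[-1,0,0,-0.05,0],[-1,0,0,-0.05,0],[-1,0,0,0,0],[-1,0,0,0,0]]'
python3 - <<'E'
from h import *
a=env.read_camera('scene')[190:310,210:390,::-1]
cv2.imwrite('pics/f.png',cv2.resize(a,(720,480),interpolation=cv2.INTER_CUBIC))
E
```

```text
clock: 13.92
tcp_pos: [0.5672, -0.0675, 0.0927]
orientation: [0.001, 0.672, 0.741, 0.0]
wrist_force: [-9.9, 2.2, 25.5]
finger_gap: -0.0002
grip_force: 12.7
clock: 14.68
tcp_pos: [0.5669, -0.0675, 0.2236]
orientation: [-0.0, 0.672, 0.741, -0.0]
wrist_force: [-0.4, -0.7, -0.2]
finger_gap: -0.0003
grip_force: 0.0
```

View pics/f.png

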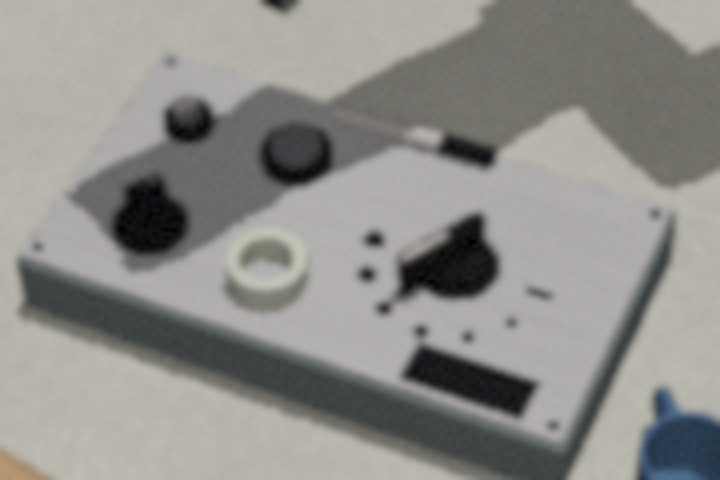

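The selector points at dot 4 (385,308). The start button at (297,152) bottomed out at 25 N and has been released. Tape and pen have not moved.

```bash
python3 -c "
from workcell import env
print(env.hand_in())"
```

```text
the job is handed in; nothing more can be done
None
```

I pushed the selector click by click to the fourth dot, confirmed by camera, then pressed start fully down and released it; the other controls look untouched, and I handed in at about 15 s, well under the 58 s limit.

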